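Load the portafilter under the tamping stand's sprung hold-down arm

TASK

Load the portafilter into the tamping stand: slide it along the steel bed, cup first, in between the two side rails and under the sprung hold-down arm, so that its rim pushes the arm back and passes beneath, until the arm's finger drops inside the basket and the arm bears down on the rim. Leave it flat with the handle pointing straight out, and let go. Work gently, by feel: never press the portafilter against the stand or its arm with more than about 25 N, and leave the other things on the counter where they are.

Things in the scene. Friction and masses are not known exactly. Their poses are not given: they have to be found in the camera images.
- portafilter_center (a point): Portafilter, loose, 0.36 to 0.54 kg: a straight round open steel cup, 68 mm across, 45 mm tall, wall 5 mm, floor 6 mm, one wooden handle along -x; it stands on the cup's flat foot. Point: on the cup's axis, 22.5 mm above its underside; +x away from the handle, z up. Two small side lugs reach 42 mm out along y, 32 mm above the underside, and pass over the stand's rails.
- portafilter_handle (a point): Where to grip the portafilter: on the handle's centre line, 78 mm from the cup's axis along -x, 30 mm above the cup's underside. The handle is a level bar 26 mm wide (y), 28 mm high, from 55 to 160 mm from the cup's axis; nothing is under it. Axes as the portafilter's. The centre of mass is about 15 mm from the cup's axis towards the handle.
- stand: Tamping stand, fixed: black block with flat steel bed, x -105 to +115 mm, 110 mm wide (y), bed 30 mm above the underside. Origin: underside, on the centre line; +x points in, to the hold-down arm; -x is the open end. Two rails 18 mm high on the bed, x -50 to +25 mm, inner faces at y +-36 mm (2 mm clear of the cup on each side), mouths flaring to about y +-45 mm at x -68 mm.
- stand_setdown (a point): Point on the stand's bed (its top face), on the centre line, 72 mm to the -x side of the stand's origin; axes as the stand's. With its cup's axis here the portafilter stands clear in front of the arm at rest. At the bed's +x end a dark steel clamp block carries the arm and an upright stop face, 44 mm wide, for the cup.
- stand_stop_near (a point): Point on the bed's centre line at x +25 mm of the stand: the nearest place where the stop face can be. The clamp block with the arm was set by hand, so its stop face is 0 to 20 mm beyond this point along +x; the setting is not measured: feel for it. The cup must slide in until its far side is within about 3 mm of the stop face. The block stays put under gentle forces.
- holdarm (a joint): Sprung hold-down arm on the clamp, pivoted 45 mm behind the stop face, reaching to -x over the bed; rad, grows as it is pushed back and up. At rest (0) its sloped nose begins 50 mm before the stop face. A cup pushed in lifts it (takes 5 to 15 N); its finger rides on the rim at about 0.25 to 0.3, then drops inside the cup and the arm rests on the rim at about 0.12. Further on is only the stop.
- tamper: Bystander, not to be shifted: steel tamper, 54 mm across, 80 mm tall, standing between the two working places. Origin at the middle of its underside.
- pitcher: Bystander, not to be shifted: steel milk pitcher, 84 mm across, 110 mm tall. Origin at the middle of its underside.
- papercup: Bystander, not to be shifted: white paper cup, 84 mm across, 100 mm tall. Origin at the middle of its underside.
- shotglass: Bystander, not to be shifted: small glass, 52 mm across, 60 mm tall. Origin at the middle of its underside.
- demitasse: Bystander, not to be shifted: white espresso cup with handle, 66 mm across, 55 mm tall. Origin at the middle of its underside.
- spoon: Bystander, not to be shifted: steel spoon lying flat. Origin at the underside.
- syrup: Bystander, not to be shifted: amber syrup bottle with a paper band, 66 mm across, 220 mm tall. Origin at the middle of its underside.
Mind the look-alikes: they are no part of the job. What is shaped like the part that bears portafilter_center but black is not meant.

How it is judged (in metres and radians):
On the way:
1. the portafilter pushes the hold-down arm back, its finger riding up onto the rim (value of joint holdarm above 0.2 rad and contact force between portafilter and stand above 1 N), for 0.05 s.
At the end, for the whole second after the job is handed in: The portafilter stands flat on the bed (within 0.06 rad), within 5 mm of the centre line between the rails, handle straight out within 0.2 rad, at rest; the finger has dropped inside the cup and the arm bears on the rim (joint 0.08 to 0.17 rad) (value of joint holdarm between 0.08 and 0.17 rad and x of portafilter_center in the frame of stand between -0.022 and 0.014 m and y of portafilter_center in the frame of stand between -0.005 and 0.005 m and z of portafilter_center in the frame of stand between 0.049 and 0.056 m and angle between portafilter_center's own z axis and vertical below 0.06 rad and angle between the x axis of portafilter_center and the x axis of stand, either way round below 0.2 rad and linear speed of portafilter below 0.02 m/s); the robot touches nothing.
It fails at once if the portafilter is pressed against the stand or its arm with more than 40 N in all (contact force between portafilter and stand above 40 N).
It fails at once if another thing on the counter is shifted by more than 20 mm (distance of any of tamper, pitcher, papercup, shotglass, demitasse, spoon, syrup from where it was at the start of the episode above 0.02 m).
It also fails if it takes over 64 s, if anything falls off the work surface, if the arm or the gripper's body presses on something with over 40 N, if the wrist force passes 120 N, or if a joint passes its speed limit or range.

ROBOT

A 7-joint arm with a two-finger parallel gripper is mounted at the origin on the work surface. World frame = base frame: x ahead of the robot, y to its left, z up, the work surface at z = 0. Lengths are in mm, angles in rad, forces in N, time in s.
With the tool pointing down it reaches from about 400 to 850 mm from the base axis. Payload 6.9 kg.
Tool frame: the origin (TCP) lies midway between the tips of the shut fingers; the grasp point (between the pads) lies 19 mm behind it; z points along the fingers, y is the line along which they close (so a half turn about z gives the same grasp; the last joint's range is limited). The gripper opens to 85 mm and grips with 20 to 120 N. Pads are 22 mm wide; open, the fingers measure 114 mm over their backs; the gripper's body (76 mm by 85 mm) begins 54 mm behind the grasp point. The pads swing forward as they close: fully open they stand 13 mm farther back than shut.
Start: joints at [1.355, 0.507, -0.238, 1.5, 0.126, 1.149, -0.155], TCP at [197.049, -593.113, 231.275] pointing down, gripper open.
Joint ranges: [-3.08, 3.08], [-0.24, 2.05], [-1.43, 1.35], [0, 2.5], [-1.52, 4.66], [0.17, 1.96], [-2.89, 2.89]. Speed limits (rad/s): [2.39, 2.39, 3.14, 3.14, 3.14, 3.14, 3.14].

INTERFACE

Orientations are given as a unit quaternion [x, y, z, w].
In Python, from station import env, get_image, get_calibration, ticket, search_frame, trace gives the robot as it stands.
- The arm moves only by the shell command python3 -m handwheel 'ROWS' [FORCE]. ROWS is JSON, a list of rows, each a list of 3 entries, a list of its own where there are three numbers: the shift along the tool's x, y, z in cm, then the turn, a rotation vector about the tool's x, y, z in rad, then the finger opening in cm, from 0 to 8.54. A call has 1 to 10 rows; each row is the pose to reach, as a shift and turn from the pose commanded when the call began, along the tool's axes at that moment; what a row does not reach only later rows make up. A row lasts 1/10 s, in which the tool goes at most 50 mm and 8.59 degrees, less where a joint would pass 70% of its speed; a pose out of reach is approached as far as the arm can. A call with a gripper value outside its range is refused whole. The fingers move at their own pace and stop on an object; FORCE is the grip in N (left out, the last holds). Time passes only in rows, so rows that repeat a pose let the fingers close. It gives the time, the measured TCP pose, the force, the opening and the grip force at its end, in the units of the state.
- env.state(): the state, without advancing time (a new reading comes with each control period).
- get_image(name): name is "scene" or "top"; returns the picture (480x640x3 uint8, red, green, blue); there is no depth.
- get_calibration(name): a dict with "K" (3x3 intrinsics, pixels), "rvec" (rotation vector, rad) and "tvec" (3), from world to camera coordinates, as OpenCV has them. Camera axes: x right, y down, z forward; pixel columns grow to the right and rows downward; lengths in mm; the calibration is good to about 2 mm. A picture is of the moment at which its call begins. get_calibration takes no time and is no camera call.
- ticket.hand_in(): hands the job in; it is judged then, once.
Trained networks look in the newest picture that a camera, given by its name, has taken for a name from the list of things; names that differ only in an ending like _2 or _b are one class to them, and where a whole thing is asked for, a point or a joint stands for the part that bears it (a point fixed in the world has none). Each returns a list of dicts, best first, with "conf" (0 to 1); they miss things now and then, are a little off and sometimes report something else, mostly with a low value. They report only what shows in the picture. A call takes as long as a camera call. They do not tell look-alikes from the thing itself.
- search_frame(camera, label): "xyz" ([x, y, z] in mm, in world coordinates, good to about 4 mm: the middle of the surface that is visible of it).
- trace(camera, label): "pixels" (480x640 bool, what is visible of it).
The state is a dict: "t": time; "joints": joint angles; "joint_velocities": joint speeds; "effort": joint torques, N m; "position": TCP position; "tool_rot": TCP orientation; "wrist_force": force on the tool from outside, world axes, zero at the start; "wrist_torque": the same for the moment, N m; "width": opening from 0.0 (shut) to 1.0 (fully open); "grip_force": force on a finger pad.
Only numpy, scipy, OpenCV 4.12 (cv2) and the standard library are available. Lean on these libraries where they do the work, as an engineer would, in place of code of your own. Each camera call takes 0.05 s, during which the arm holds its last target. There are 200 camera calls.

## Working session

There is one attempt and no reset: what is moved stays moved. The work goes in short steps, Python scripts to look and compute and a shell command to move; the robot and the scene stay as the last step left them, time stands still between calls to the robot, and variables do not carry over. Pictures are saved under pics/ and viewed, at most 10 in all, crops included, and the job is handed in when it is done.

```bash
mkdir -p pics; ls; cat > h.py <<'E'
import numpy as np,cv2
from station import env,get_image,get_calibration,ticket,search_frame,trace
from scipy.spatial.transform import Rotation as R
def save(c,n):
    im=get_image(c); cv2.imwrite('pics/'+n,im[:,:,::-1]); return im
def proj(c,p):
    k=get_calibration(c); return cv2.projectPoints(np.array(p,float).reshape(-1,1,3),np.array(k['rvec']),np.array(k['tvec'],float),np.array(k['K']),None)[0].reshape(-1,2)
def unproj(c,px,z):
    k=get_calibration(c);Rm=cv2.Rodrigues(np.array(k['rvec'],float))[0];t=np.array(k['tvec'],float).ravel()
    C=-Rm.T@t; px=np.array(px,float).reshape(-1,2)
    d=(Rm.T@np.linalg.inv(np.array(k['K']))@np.c_[px,np.ones(len(px))].T).T
    return C+d*((z-C[2])/d[:,2:])
def tool():
    s=env.state(); return np.array(s['position']),R.from_quat(s['tool_rot']),s
E
python3 - <<'E'
from h import *
for c in('scene','top'):
    save(c,c+'0.png')
    for l in ['portafilter_center','portafilter_handle','stand','stand_setdown','stand_stop_near','holdarm','tamper']:
        print(c,l,[(np.round(d['xyz']).tolist(),round(d['conf'],2),proj(c,d['xyz']).round().tolist()[0]) for d in search_frame(c,l)][:4])
p,r,s=tool();print(p,r.as_matrix().round(3),s['t'],s['width'])
E
```

```text
pics
scene portafilter_center [([353.0, 171.0, 37.0], 0.96, [334.0, 185.0]), ([642.0, 193.0, 34.0], 0.57, [385.0, 237.0]), ([628.0, -9.0, 20.0], 0.18, [312.0, 256.0])]
scene portafilter_handle [([355.0, 171.0, 35.0], 0.76, [334.0, 186.0]), ([648.0, 192.0, 37.0], 0.69, [386.0, 238.0]), ([426.0, 382.0, 14.0], 0.32, [405.0, 190.0])]
scene stand [([643.0, -185.0, 29.0], 0.61, [247.0, 273.0])]
scene stand_setdown [([641.0, -184.0, 30.0], 0.66, [247.0, 272.0])]
scene stand_stop_near [([640.0, -185.0, 22.0], 0.64, [247.0, 274.0])]
scene holdarm [([661.0, -182.0, 75.0], 0.74, [249.0, 263.0])]
scene tamper [([627.0, -8.0, 23.0], 0.93, [312.0, 254.0]), ([662.0, 376.0, 70.0], 0.36, [450.0, 217.0])]
top portafilter_center [([638.0, 200.0, 36.0], 0.94, [254.0, 222.0]), ([351.0, 180.0, 40.0], 0.89, [261.0, 334.0])]
top portafilter_handle [([352.0, 180.0, 38.0], 0.83, [261.0, 334.0]), ([630.0, 201.0, 41.0], 0.72, [254.0, 225.0])]
top stand [([590.0, -177.0, 32.0], 0.64, [401.0, 240.0])]
top stand_setdown [([585.0, -178.0, 30.0], 0.93, [401.0, 242.0])]
top stand_stop_near [([588.0, -177.0, 32.0], 0.95, [401.0, 241.0]), ([779.0, -14.0, 27.0], 0.49, [337.0, 169.0])]
top holdarm [([634.0, -178.0, 78.0], 0.53, [403.0, 221.0])]
top tamper [([612.0, -0.0, 18.0], 0.79, [332.0, 232.0]), ([777.0, -12.0, 26.0], 0.2, [336.0, 170.0])]
[ 197.06875112 -593.10753368  231.28956797] [[ 0.949  0.315  0.   ]
 [ 0.315 -0.949  0.   ]
 [ 0.     0.    -1.   ]] 0.8 1.0005578327182676
```

```bash
python3 -c "
import cv2,numpy as np
a=cv2.imread('pics/scene0.png');b=cv2.imread('pics/top0.png')
cv2.imwrite('pics/both.png',cv2.resize(np.vstack([a,b]),(450,675))[:600] if 0 else cv2.resize(np.hstack([a,b]),(800,300)))"
```

```text
(no output)
```

View pics/top0.png

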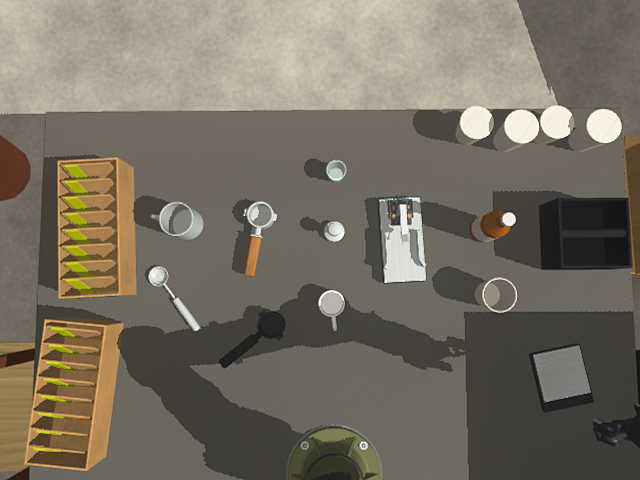

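View pics/scene0.png

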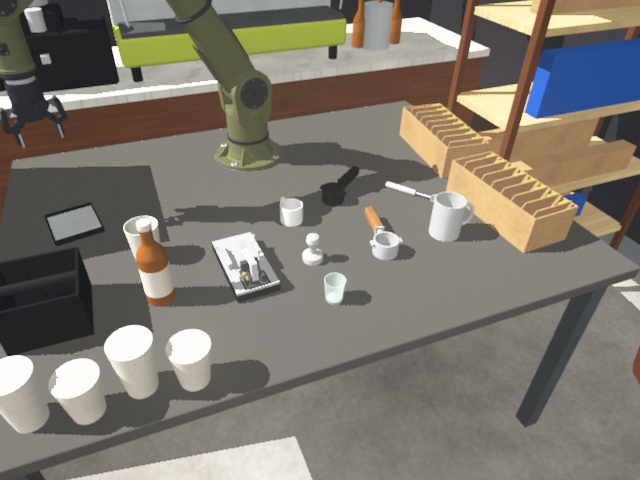

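Top view, steel cup with a wooden handle at (260,215), handle to (251,275). It could be confused with the black look-alike (270,323 → 222,365), the demitasse (331,303) or the pitcher (180,220). I choose the steel one at (260,215). The stand is at (402,240), with its arm at the top end (404,212). Next is a close crop of both, plus masks.

```bash
python3 - <<'E'
from h import *
a=cv2.imread('pics/top0.png')
A=cv2.resize(a[185:290,215:300],None,fx=5,fy=5,interpolation=cv2.INTER_CUBIC);B=cv2.resize(a[185:290,365:440],None,fx=5,fy=5,interpolation=cv2.INTER_CUBIC)
cv2.imwrite('pics/crop.png',np.hstack([A,B]))
hsv=cv2.cvtColor(a,cv2.COLOR_BGR2HSV)
m=np.zeros((480,640),np.uint8);m[225:285,235:275]=((hsv[225:285,235:275,1]>120)&(hsv[225:285,235:275,2]>90))
pts=np.argwhere(m)[:,::-1].astype(float)
w=unproj('top',pts,44+30-30)[:,:2]; c=w.mean(0);u,s_,v=np.linalg.svd(w-c);ax=v[0]*np.sign(v[0][0]);t=(w-c)@ax
print('handle',len(pts),c,np.degrees(np.arctan2(ax[1],ax[0])),t.min(),t.max())
for l in['stand','portafilter_center']:
  for cam in ['top']:
    get_image(cam)
    for d in trace(cam,l)[:2]:
        mm=d['pixels'].astype(np.uint8); print(l,d['conf'],mm.sum(),cv2.minAreaRect(np.argwhere(mm)[:,::-1].astype(np.float32)),cv2.boundingRect(mm))
k=get_calibration('top');Rm=cv2.Rodrigues(np.array(k['rvec'],float))[0];print('cam',-Rm.T@np.array(k['tvec']).ravel())
E
```

```text
handle 413 [549.9560096  202.66372916] -9.83216079095678 -50.3176133468109 50.30938224170047
stand 0.87 3611 ((401.2169189453125, 240.14617919921875), (85.15704345703125, 43.509822845458984), 85.31410217285156) (377, 198, 49, 86)
portafilter_center 0.93 1140 ((255.1585693359375, 343.61370849609375), (32.308712005615234, 77.07750701904297), 40.399906158447266) (220, 312, 66, 56)
portafilter_center 0.66 1125 ((260.4135437011719, 238.8997802734375), (73.9046401977539, 31.978456497192383), 89.02897644042969) (244, 202, 33, 75)
cam [ 464.80619176   12.68223206 1417.88612438]
```

View pics/crop.png

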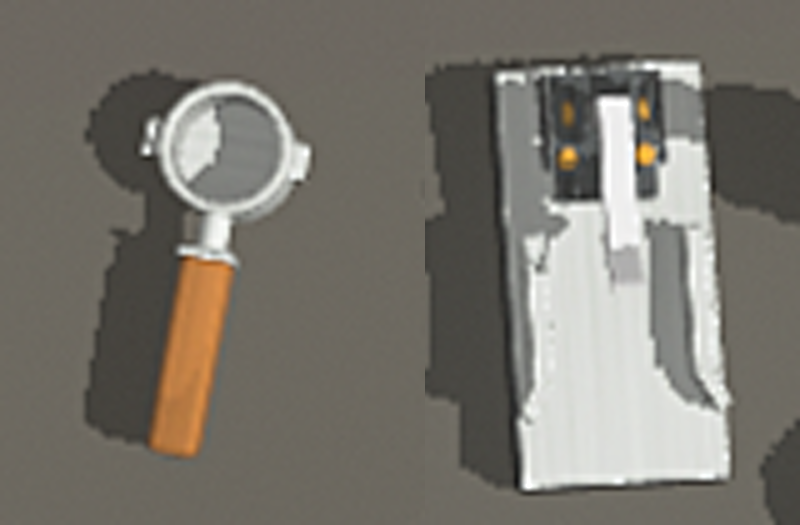

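The crop shows the steel cup with the wooden handle (rim about (228,148) in the crop), which is the right part. The stand's bed corners in the crop are (497,72), (700,63), (731,478) and (522,490), with the arm at the far +x end.

```bash
python3 - <<'E'
from h import *
f=lambda x,y,x0:((x+.5)/5-.5+x0,(y+.5)/5-.5+185)
C=[f(497-425,72,365),f(700-425,63,365),f(731-425,478,365),f(522-425,490,365)]
w=unproj('top',C,30)[:,:2];print(w.round(1))
e=[w[0]-w[3],w[1]-w[2]];print([np.linalg.norm(x) for x in e],[np.degrees(np.arctan2(x[1],x[0])) for x in e],np.linalg.norm(w[0]-w[1]),np.linalg.norm(w[2]-w[3]))
l=w[0]-w[1];print('cross dir',np.degrees(np.arctan2(*(l*[1,1])[::-1]))-90, np.degrees(np.arctan2(*(w[3]-w[2])[::-1]))-90)
# fit rigid rectangle
L=np.array([[115,55],[115,-55],[-105,-55],[-105,55]],float);a=L-L.mean(0);b=w-w.mean(0)
th=np.arctan2((a[:,0]*b[:,1]-a[:,1]*b[:,0]).sum(),(a*b).sum());Rm=np.array([[np.cos(th),-np.sin(th)],[np.sin(th),np.cos(th)]])
o=w.mean(0)-Rm@L.mean(0);print('stand origin',o,'yaw',np.degrees(th)); print('setdown',o+Rm@[-72,0],'stop near',o+Rm@[25,0])
# rim: outer circle top of cup
rc=unproj('top',[f(228,148,215),f(152,455,215),f(198,458,215),f(188,255,215),f(235,262,215)],45)[:,:2];print('rim',rc.round(1))
E
```

```text
[[ 697.9 -122.7]
 [ 702.2 -228.1]
 [ 487.2 -239.8]
 [ 481.4 -132.9]]
[np.float64(216.74916423356123), np.float64(215.28773078047695)] [np.float64(2.6964260163258524), np.float64(3.13659695296104)] 105.47322886167662 107.12843833483063
cross dir 2.3501725694806623 3.1405490172015647
stand origin [ 587.16298725 -181.10740501] yaw 2.8827263889584422
setdown [ 515.2540986  -184.72841767] stop near [ 612.13135137 -179.85010895]
rim [[657.  184.1]
 [499.8 221.4]
 [498.2 198. ]
 [601.9 204.1]
 [598.2 180. ]]
```

```bash
python3 -m handwheel '[[[61.1,-62.9,0],[0,0,0.49],8.5],[[61.1,-62.9,0],[0,0,0.49],8.5],[[61.1,-62.9,0],[0,0,0.49],8.5],[[61.1,-62.9,0],[0,0,0.49],8.5],[[61.1,-62.9,0],[0,0,0.49],8.5],[[61.1,-62.9,0],[0,0,0.49],8.5],[[61.1,-62.9,0],[0,0,0.49],8.5],[[61.1,-62.9,0],[0,0,0.49],8.5],[[61.1,-62.9,0],[0,0,0.49],8.5],[[61.1,-62.9,0],[0,0,0.49],8.5]]'
cat >> h.py <<'E'
def goto(target,yaw):
    p,r,s=tool(); M=r.as_matrix(); d=M.T@(np.array(target)-p)
    c,sn=np.cos(np.radians(yaw)),np.sin(np.radians(yaw))
    T=R.from_matrix(np.array([[c,sn,0],[sn,-c,0],[0,0,-1]]))
    print('at',p.round(1),'F',np.round(s['wrist_force'],1),'t',s['t'],'w',round(s['width'],3),'\nshift cm',(d/10).round(2),'turn',(r.inv()*T).as_rotvec().round(3))
E
python3 -c "
from h import *
goto([579,197,150],-9.6)"
```

```text
t: 2.0
position: [415.2, -141.1, 231.7]
tool_rot: [0.996, -0.085, 0.001, 0.0]
wrist_force: [0.5, 0.1, 1.0]
width: 0.996
grip_force: 0.0
at [ 415.2 -141.1  231.7] F [0.5 0.1 1. ] t 2.0 w 0.996 
shift cm [ 10.43 -36.09   8.17] turn [ 0.    -0.001 -0.002]
```

```bash
python3 -m handwheel '[[[10.4,-36.1,8.2],[0,0,0],8.5],[[10.4,-36.1,8.2],[0,0,0],8.5],[[10.4,-36.1,8.2],[0,0,0],8.5],[[10.4,-36.1,8.2],[0,0,0],8.5],[[10.4,-36.1,8.2],[0,0,0],8.5],[[10.4,-36.1,8.2],[0,0,0],8.5],[[10.4,-36.1,8.2],[0,0,0],8.5],[[10.4,-36.1,8.2],[0,0,0],8.5],[[10.4,-36.1,8.2],[0,0,0],8.5],[[10.4,-36.1,8.2],[0,0,0],8.5]]'
python3 - <<'E'
from h import *
goto([579,197,11],-9.6)
im=save('top','t1.png')
cv2.imwrite('pics/t1c.png',cv2.resize(im[190:290,205:305,::-1],None,fx=5,fy=5,interpolation=cv2.INTER_CUBIC))
im=save('scene','s1.png')
E
```

```text
t: 3.0
position: [577.6, 195.9, 148.7]
tool_rot: [0.996, -0.084, -0.001, 0.0]
wrist_force: [1.1, -0.5, 0.4]
width: 0.994
grip_force: 0.0
at [577.6 195.9 148.7] F [ 1.1 -0.5  0.4] t 3.0 w 0.994 
shift cm [ 0.14 -0.14 13.77] turn [ 0.001  0.001 -0.   ]
```

```bash
python3 -m handwheel '[[[0.1,-0.1,5],[0,0,0],8.5],[[0.1,-0.1,10],[0,0,0],8.5],[[0.1,-0.1,12.5],[0,0,0],8.5],[[0.1,-0.1,13.6],[0,0,0],8.5],[[0.1,-0.1,13.6],[0,0,0],8.5]]'
python3 -m handwheel '[[[0,0,0],[0,0,0],4],[[0,0,0],[0,0,0],4],[[0,0,0],[0,0,0],2.8],[[0,0,0],[0,0,0],2.4],[[0,0,0],[0,0,0],2],[[0,0,0],[0,0,0],1.5],[[0,0,0],[0,0,0],1.5],[[0,0,0],[0,0,0],1.5],[[0,0,0],[0,0,0],1.5],[[0,0,0],[0,0,0],1.5]]' 100
```

```text
t: 3.6
position: [578.7, 194.8, 12.8]
tool_rot: [0.996, -0.085, -0.001, 0.001]
wrist_force: [-0.2, 0.3, 0.6]
width: 0.994
grip_force: 0.0
t: 4.6
position: [579.6, 197.2, 14.3]
tool_rot: [0.996, -0.084, 0.001, -0.001]
wrist_force: [-0.9, 1.8, 6.6]
width: 0.284
grip_force: 98.8
```

```bash
python3 -m handwheel '[[[0,0,-1],[0,0,0],1.5],[[0,0,-2.5],[0,0,0],1.5],[[0,0,-5],[0,0,0],1.5],[[0,0,-8],[0,0,0],1.5],[[0,0,-11],[0,0,0],1.5],[[0,0,-13],[0,0,0],1.5],[[0,0,-13],[0,0,0],1.5],[[0,0,-13],[0,0,0],1.5]]' 110
python3 - <<'E'
from h import *
goto([437.4,-188.7,144],2.9)
print(env.state()['wrist_torque'])
im=save('scene','s2.png')
cv2.imwrite('pics/s2c.png',cv2.resize(im[120:290,290:490,::-1],None,fx=3,fy=3,interpolation=cv2.INTER_CUBIC))
E
```

```text
t: 5.4
position: [578.3, 195.5, 142.5]
tool_rot: [0.996, -0.085, -0.001, 0.0]
wrist_force: [0.3, 0.6, -5.2]
width: 0.286
grip_force: 108.2
at [578.3 195.5 142.5] F [ 0.3  0.6 -5.2] t 5.4 w 0.286 
shift cm [-7.4  40.25 -0.09] turn [ 0.001  0.001 -0.22 ]
[ 0.04447779  0.36680372 -0.04860845]
```

View pics/s2c.png

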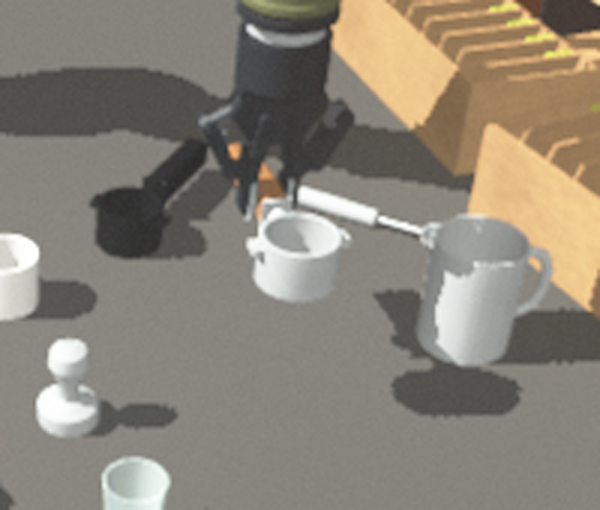

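The picture shows the steel cup hanging level in the gripper at (295,255), with nothing else disturbed. Next I carry it over to the set-down point.

```bash
python3 -m handwheel '[[[-0.4,2,0],[0,0,-0.01],1.5],[[-1.1,6,0],[0,0,-0.03],1.5],[[-2,11,0],[0,0,-0.06],1.5],[[-2.9,15.5,0],[0,0,-0.08],1.5],[[-3.7,20,0],[0,0,-0.11],1.5],[[-4.5,24.5,0],[0,0,-0.13],1.5],[[-5.4,29,0],[0,0,-0.16],1.5],[[-6.2,33.5,0],[0,0,-0.18],1.5],[[-7,37.5,0],[0,0,-0.21],1.5],[[-7.4,40,0],[0,0,-0.22],1.5]]'
python3 -m handwheel '[[[0,0,0],[0,0,0],1.5],[[0,0,0],[0,0,0],1.5]]'
python3 - <<'E'
from h import *
im=save('top','t3.png'); goto([437.4,-188.7,144],2.9)
cv2.imwrite('pics/t3c.png',cv2.resize(im[185:325,350:450,::-1],None,fx=4,fy=4,interpolation=cv2.INTER_CUBIC))
E
```

```text
t: 6.45
position: [435.4, -188.8, 141.6]
tool_rot: [1.0, 0.024, -0.002, -0.0]
wrist_force: [0.6, -0.4, -4.7]
width: 0.284
grip_force: 108.4
t: 6.65
position: [437.6, -185.8, 142.1]
tool_rot: [1.0, 0.024, -0.001, -0.001]
wrist_force: [-0.3, 0.2, -5.0]
width: 0.286
grip_force: 108.7
at [ 438.3 -184.8  142.4] F [ 0.1 -0.3 -5.1] t 6.7 w 0.287 
shift cm [-0.11  0.38 -0.16] turn [-0.001  0.002  0.   ]
```

View pics/t3c.png

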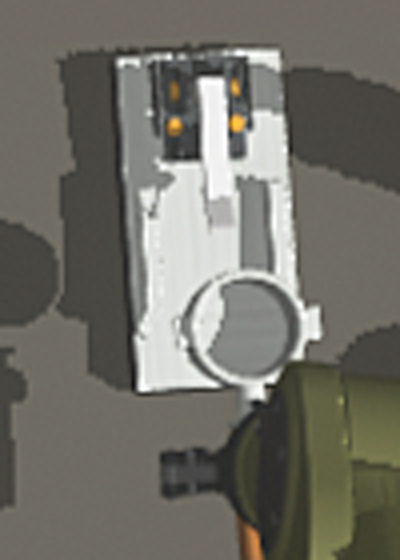

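The picture shows the cup over the stand's near end, with its rim centre at (245,325) in the crop and the lugs roughly across the bed.

```bash
python3 - <<'E'
from h import *
p=lambda x,y:((x+.5)/4-.5+350,(y+.5)/4-.5+185)
print(unproj('top',[p(245,325)],174).round(1), unproj('top',[p(185,325),p(305,322)],172).round(1))
im=cv2.imread('pics/t3.png');g=cv2.cvtColor(im,cv2.COLOR_BGR2GRAY)[245:290,385:435]
c=cv2.HoughCircles(cv2.resize(g,None,fx=8,fy=8,interpolation=cv2.INTER_CUBIC),cv2.HOUGH_GRADIENT,1,50,param1=120,param2=25,minRadius=80,maxRadius=135)
for q in c[0][:4]:
    px=((q[0]+.5)/8-.5+385,(q[1]+.5)/8-.5+245);print(q,unproj('top',px,174).round(1))
p_,r,s=tool();print(p_,p_[:2]+r.as_matrix()[:2,0]*78)
E
```

```text
[[ 517.8 -180.   174. ]] [[ 518.  -145.8  172. ]
 [ 519.6 -214.9  172. ]]
[219.5 175.5 100.6] [[ 516.4 -182.6  174. ]]
[ 438.26910259 -184.81504873  142.37629448] [ 516.16770235 -180.84090069]
```

```bash
python3 -m handwheel '[[[-0.1,0.4,2],[0,0,0],1.5],[[-0.1,0.4,5],[0,0,0],1.5],[[-0.1,0.4,7.5],[0,0,0],1.5],[[-0.1,0.4,9],[0,0,0],1.5],[[-0.1,0.4,9.2],[0,0,0],1.5],[[-0.1,0.4,9.2],[0,0,0],1.5],[[-0.1,0.4,9.2],[0,0,0],1.5]]'
python3 - <<'E'
from h import *
im=save('top','t4.png'); goto([437.4,-188.7,44],2.9)
g=cv2.cvtColor(im,cv2.COLOR_RGB2GRAY)[235:290,380:435]
c=cv2.HoughCircles(cv2.resize(g,None,fx=8,fy=8,interpolation=cv2.INTER_CUBIC),cv2.HOUGH_GRADIENT,1,50,param1=120,param2=20,minRadius=75,maxRadius=125)
for q in c[0][:3]:
    px=((q[0]+.5)/8-.5+380,(q[1]+.5)/8-.5+235);print(q,unproj('top',px,82).round(1))
cv2.imwrite('pics/t4c.png',cv2.resize(im[190:295,365:440,::-1],None,fx=5.7,fy=5.7,interpolation=cv2.INTER_CUBIC))
E
```

```text
t: 7.4
position: [438.8, -189.2, 52.0]
tool_rot: [1.0, 0.026, 0.001, 0.0]
wrist_force: [0.1, 0.7, -4.6]
width: 0.291
grip_force: 108.6
at [ 438.8 -189.4   52.1] F [ 0.   0.3 -4.3] t 7.45 w 0.288 
shift cm [-0.13 -0.08  0.81] turn [ 0.001 -0.002  0.001]
[223.5 264.5  93.5] [[ 517.5 -185.9   82. ]]
```

View pics/t4c.png

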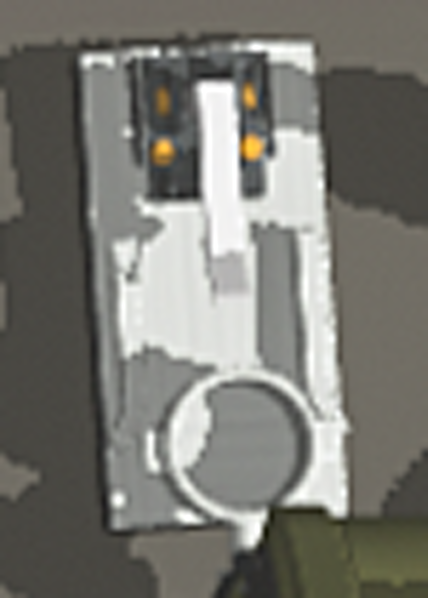

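The picture shows the cup centred at about (238,443) in the crop, between the rail mouths and clear of the arm's tip at (230,275). Next I lower it by feel.

```bash
python3 -m handwheel '[[[0,-0.1,0.2],[0,0,0],1.5],[[0,-0.1,0.4],[0,0,0],1.5],[[0,-0.1,0.5],[0,0,0],1.5],[[0,-0.1,0.6],[0,0,0],1.5],[[0,-0.1,0.6],[0,0,0],1.5]]'
python3 -m handwheel '[[[0,0,0.1],[0,0,0],1.5],[[0,0,0.1],[0,0,0],1.5]]'
python3 -c "
from h import *
goto([0,0,0],2.9);print(tool()[2]['wrist_torque'])"
```

```text
t: 7.95
position: [437.8, -188.7, 45.2]
tool_rot: [1.0, 0.025, -0.0, -0.0]
wrist_force: [-0.7, -0.3, -5.5]
width: 0.285
grip_force: 108.7
t: 8.15
position: [437.9, -188.7, 44.6]
tool_rot: [1.0, 0.025, 0.0, 0.0]
wrist_force: [-1.5, -0.2, 1.3]
width: 0.288
grip_force: 110.0
at [ 437.9 -188.7   44.6] F [-1.5 -0.2  1.3] t 8.15 w 0.288 
shift cm [-42.78 -21.07   4.45] turn [ 0. -0.  0.]
[0.09753077 0.58947601 0.04664032]
```

```bash
python3 -m handwheel '[[[0.2,0,-0.03],[0,0,0],1.5],[[0.5,0,-0.03],[0,0,0],1.5],[[0.8,0,-0.03],[0,0,0],1.5],[[1.0,0,-0.03],[0,0,0],1.5],[[1.0,0,-0.03],[0,0,0],1.5]]'
python3 -m handwheel '[[[0.2,0,0],[0,0,0],1.5],[[0.4,0,0],[0,0,0],1.5],[[0.6,0,0],[0,0,0],1.5],[[0.6,0,0],[0,0,0],1.5]]'
python3 -c "
from h import *
goto([0,0,0],2.9);print(tool()[2]['wrist_torque'])"
```

```text
t: 8.65
position: [448.6, -188.1, 44.6]
tool_rot: [1.0, 0.025, 0.0, 0.0]
wrist_force: [-1.2, 0.5, 0.1]
width: 0.281
grip_force: 109.6
t: 9.05
position: [454.4, -187.8, 44.6]
tool_rot: [1.0, 0.025, 0.0, -0.0]
wrist_force: [-2.5, -0.6, 1.4]
width: 0.281
grip_force: 109.8
at [ 454.4 -187.8   44.6] F [-2.5 -0.6  1.4] t 9.05 w 0.281 
shift cm [-44.43 -21.07   4.43] turn [-0.    -0.001  0.   ]
[-0.06836828  0.51995423 -0.03796428]
```

```bash
for i in 1; do python3 -m handwheel '[[[0.2,0,0],[0,0,0],1.5],[[0.4,0,0],[0,0,0],1.5],[[0.5,0,0],[0,0,0],1.5],[[0.5,0,0],[0,0,0],1.5]]'; done
python3 -c "
from h import *
goto([0,0,0],2.9);print(tool()[2]['wrist_torque'])"
python3 -m handwheel '[[[0.2,0,0],[0,0,0],1.5],[[0.4,0,0],[0,0,0],1.5],[[0.4,0,0],[0,0,0],1.5]]'
python3 -c "
from h import *
goto([0,0,0],2.9);print(tool()[2]['wrist_torque'])"
```

```text
t: 9.45
position: [459.3, -187.5, 44.6]
tool_rot: [1.0, 0.025, 0.0, -0.0]
wrist_force: [-2.3, -0.0, 1.5]
width: 0.287
grip_force: 109.9
at [ 459.3 -187.5   44.6] F [-2.3 -0.   1.5] t 9.45 w 0.287 
shift cm [-44.92 -21.06   4.43] turn [-0.    -0.001  0.   ]
[-0.00889814  0.64947112  0.0305711 ]
t: 9.75
position: [463.4, -187.3, 44.6]
tool_rot: [1.0, 0.025, 0.0, -0.0]
wrist_force: [-2.9, -0.2, 1.0]
width: 0.287
grip_force: 109.9
at [ 463.4 -187.3   44.6] F [-2.9 -0.2  1. ] t 9.75 w 0.287 
shift cm [-45.33 -21.07   4.43] turn [-0.    -0.001  0.   ]
[-0.08675617  0.59445949 -0.00235798]
```

```bash
for k in 1; do python3 -m handwheel '[[[0.2,0,0],[0,0,0],1.5],[[0.4,0,0],[0,0,0],1.5],[[0.6,0,0],[0,0,0],1.5],[[0.6,0,0],[0,0,0],1.5]]' | grep -E "posi|wrist"; done
python3 -c "
from h import *
print(tool()[2]['wrist_torque'])"
python3 -m handwheel '[[[0.2,0,0],[0,0,0],1.5],[[0.4,0,0],[0,0,0],1.5],[[0.4,0,0],[0,0,0],1.5]]'| grep -E "posi|wrist"
python3 -c "
from h import *
print(tool()[2]['wrist_torque'])"
```

```text
position: [469.6, -187.0, 44.6]
wrist_force: [-1.7, -1.2, 1.1]
[-0.04864019  0.5089432  -0.05209564]
position: [473.3, -186.8, 44.6]
wrist_force: [-3.2, 0.7, 2.6]
[-0.04708696  0.59562539 -0.01648919]
```

```bash
python3 -m handwheel '[[[0.2,0,0],[0,0,0],1.5],[[0.4,0,0],[0,0,0],1.5],[[0.4,0,0],[0,0,0],1.5]]'| grep -E "posi|wrist"
python3 -m handwheel '[[[0.2,0,0],[0,0,0],1.5],[[0.4,0,0],[0,0,0],1.5],[[0.4,0,0],[0,0,0],1.5]]'| grep -E "posi|wrist"
python3 -c "
from h import *
print(tool()[2]['wrist_torque'])"
```

```text
position: [476.4, -186.7, 44.6]
wrist_force: [-4.7, -0.9, 5.9]
position: [479.2, -186.7, 44.6]
wrist_force: [-8.8, 0.5, 9.2]
[0.02561269 1.72558716 0.05242069]
```

```bash
python3 -m handwheel '[[[0.15,0,0],[0,0,0],1.5],[[0.3,0,0],[0,0,0],1.5],[[0.3,0,0],[0,0,0],1.5]]'| grep -E "posi|rot|wrist"
python3 -c "
from h import *
s=tool()[2];print(s['wrist_torque'],s['wrist_force'],s['position'])
im=save('scene','s5.png'); cv2.imwrite('pics/s5c.png',cv2.resize(im[210:310,190:310,::-1],None,fx=5,fy=5,interpolation=cv2.INTER_CUBIC))
"
```

```text
position: [481.9, -186.5, 44.6]
tool_rot: [1.0, 0.025, -0.002, 0.0]
wrist_force: [-9.0, -0.4, 10.0]
[-5.28736402e-02  1.89336460e+00  2.16158504e-04] [-9.04459712 -0.36237308  9.96368637] [ 481.94415559 -186.53709819   44.60940312]
```

View pics/s5c.png

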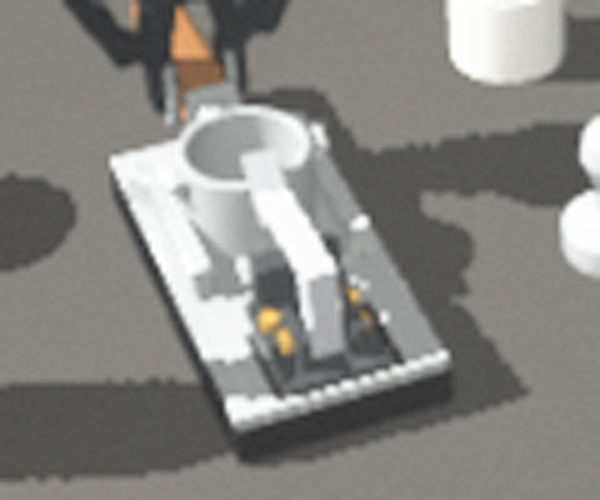

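The picture shows the arm's nose riding at the far rim (about (262,165) in the crop). The cup is flat between the rails, with a gap left to the clamp block. I continue.

```bash
python3 -m handwheel '[[[0.15,0,0],[0,0,0],1.5],[[0.3,0,0],[0,0,0],1.5],[[0.3,0,0],[0,0,0],1.5]]'| grep -E "posi|rot|wrist"
python3 -m handwheel '[[[0.15,0,0],[0,0,0],1.5],[[0.3,0,0],[0,0,0],1.5],[[0.3,0,0],[0,0,0],1.5]]'| grep -E "posi|rot|wrist"
python3 -c "
from h import *
s=tool()[2];print(s['wrist_torque'])"
```

```text
position: [484.8, -186.4, 44.6]
tool_rot: [1.0, 0.025, -0.002, 0.0]
wrist_force: [-10.6, -0.9, 9.4]
position: [487.6, -186.3, 44.6]
tool_rot: [1.0, 0.025, -0.002, 0.0]
wrist_force: [-10.8, -0.8, 11.2]
[1.25627070e-02 1.95730871e+00 3.50324451e-04]
```

```bash
python3 -m handwheel '[[[0.15,0,0],[0,0,0],1.5],[[0.3,0,0],[0,0,0],1.5],[[0.3,0,0],[0,0,0],1.5]]'| grep -E "posi|rot|wrist"
python3 -m handwheel '[[[0.15,0,0],[0,0,0],1.5],[[0.3,0,0],[0,0,0],1.5],[[0.3,0,0],[0,0,0],1.5]]'| grep -E "posi|rot|wrist"
```

```text
position: [490.4, -186.2, 44.6]
tool_rot: [1.0, 0.025, -0.002, 0.0]
wrist_force: [-11.3, -1.4, 11.3]
position: [493.2, -186.1, 44.6]
tool_rot: [1.0, 0.025, -0.002, 0.0]
wrist_force: [-11.1, -0.6, 11.5]
```

```bash
python3 -m handwheel '[[[0.15,0,0],[0,0,0],1.5],[[0.3,0,0],[0,0,0],1.5],[[0.3,0,0],[0,0,0],1.5]]'| grep -E "posi|wrist"
python3 -m handwheel '[[[0.15,0,0],[0,0,0],1.5],[[0.2,0,0],[0,0,0],1.5],[[0.2,0,0],[0,0,0],1.5]]'| grep -E "posi|rot|wrist"
```

```text
position: [496.0, -186.0, 44.6]
wrist_force: [-12.5, -1.4, 12.5]
position: [497.7, -185.9, 44.6]
tool_rot: [1.0, 0.025, -0.003, 0.0]
wrist_force: [-13.2, -0.9, 13.5]
```

```bash
python3 -m handwheel '[[[0,0,-0.05],[0,0,0],1.5],[[0,0,-0.1],[0,0,0],1.5],[[0,0,-0.1],[0,0,0],1.5]]'| grep -E "posi|rot|wrist"
python3 -c "
from h import *
s=tool()[2];print(s['wrist_torque'])"
```

```text
position: [499.0, -185.6, 44.8]
tool_rot: [1.0, 0.025, -0.002, -0.0]
wrist_force: [-5.8, -1.0, 1.0]
[-0.28068022  1.37530763 -0.0752548 ]
```

Lifting the preload halved the push, so most of it was bed friction. I continue.

```bash
python3 -m handwheel '[[[0.15,0,0],[0,0,0],1.5],[[0.3,0,0],[0,0,0],1.5],[[0.3,0,0],[0,0,0],1.5]]'| grep -E "posi|wrist"
python3 -m handwheel '[[[0.15,0,0],[0,0,0],1.5],[[0.2,0,0],[0,0,0],1.5],[[0.2,0,0],[0,0,0],1.5]]'| grep -E "posi|rot|wrist"
```

```text
position: [501.8, -185.4, 44.8]
wrist_force: [-7.5, -0.4, 1.2]
position: [503.4, -185.4, 44.8]
tool_rot: [1.0, 0.025, -0.002, -0.0]
wrist_force: [-6.1, -0.4, 1.9]
```

```bash
python3 -m handwheel '[[[0.1,0,0],[0,0,0],1.5],[[0.2,0,0],[0,0,0],1.5],[[0.2,0,0],[0,0,0],1.5]]'| grep -E "posi|wrist"
python3 -m handwheel '[[[0.1,0,0],[0,0,0],1.5],[[0.2,0,0],[0,0,0],1.5],[[0.2,0,0],[0,0,0],1.5]]'| grep -E "posi|rot|wrist"
python3 -c "
from h import *
s=tool()[2];print(s['wrist_torque'],s['t'])
im=save('scene','s6.png'); cv2.imwrite('pics/s6c.png',cv2.resize(im[210:310,190:310,::-1],None,fx=5,fy=5,interpolation=cv2.INTER_CUBIC))
"
```

```text
position: [506.7, -185.1, 44.9]
wrist_force: [-5.2, -0.5, -1.8]
position: [509.3, -184.8, 45.0]
tool_rot: [1.0, 0.025, -0.001, -0.0]
wrist_force: [-3.7, -0.5, -4.2]
[-0.09884358  1.18066758 -0.08304958] 14.7
```

View pics/s6c.png

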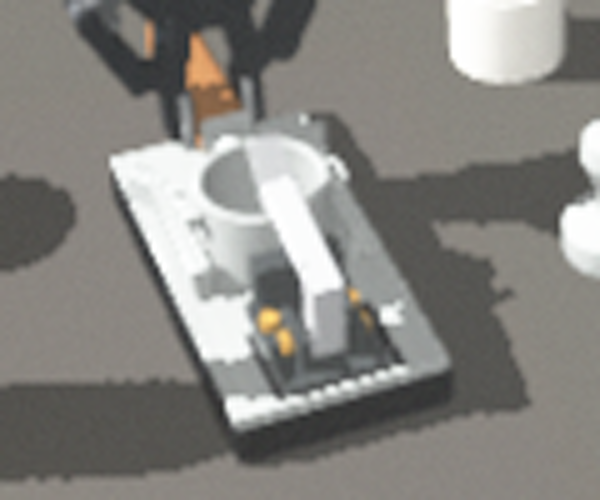

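The picture shows the cup close to the clamp block and the arm lower, its finger going inside the basket at (268,185). I now feel for the stop.

```bash
python3 -m handwheel '[[[0.1,0,0],[0,0,0],1.5],[[0.2,0,0],[0,0,0],1.5],[[0.2,0,0],[0,0,0],1.5]]'| grep -E "posi|wrist"
python3 -m handwheel '[[[0.1,0,0],[0,0,0],1.5],[[0.15,0,0],[0,0,0],1.5],[[0.15,0,0],[0,0,0],1.5]]'| grep -E "posi|rot|wrist"
```

```text
position: [512.2, -184.7, 45.4]
wrist_force: [-1.0, 0.2, -7.4]
position: [513.5, -184.7, 45.5]
tool_rot: [1.0, 0.025, 0.0, -0.0]
wrist_force: [-1.3, -0.3, -8.1]
```

```bash
python3 -m handwheel '[[[0.1,0,0.03],[0,0,0],1.5],[[0.2,0,0.03],[0,0,0],1.5],[[0.2,0,0.03],[0,0,0],1.5]]'| grep -E "posi|wrist"
python3 -m handwheel '[[[0.1,0,0],[0,0,0],1.5],[[0.15,0,0],[0,0,0],1.5],[[0.15,0,0],[0,0,0],1.5]]'| grep -E "posi|rot|wrist"
```

```text
position: [515.9, -184.7, 45.4]
wrist_force: [-0.9, 0.3, -7.8]
position: [516.7, -184.6, 45.3]
tool_rot: [1.0, 0.025, -0.0, -0.0]
wrist_force: [-0.9, -0.0, -6.4]
```

```bash
python3 -m handwheel '[[[0.1,0,0.0],[0,0,0],1.5],[[0.15,0,0],[0,0,0],1.5],[[0.15,0,0],[0,0,0],1.5]]'| grep -E "posi|wrist"
python3 -m handwheel '[[[0.1,0,0],[0,0,0],1.5],[[0.15,0,0],[0,0,0],1.5],[[0.15,0,0],[0,0,0],1.5]]'| grep -E "posi|rot|wrist"
```

```text
position: [517.2, -184.6, 45.2]
wrist_force: [-4.9, 0.7, -3.9]
position: [517.2, -184.6, 45.1]
tool_rot: [1.0, 0.025, -0.002, 0.0]
wrist_force: [-9.1, -0.1, -0.6]
```

The stop is felt at TCP x = 517 (force rises with no motion). I ease off, then release.

```bash
python3 -m handwheel '[[[-0.1,0,0],[0,0,0],1.5],[[-0.2,0,0],[0,0,0],1.5],[[-0.2,0,0],[0,0,0],1.5]]'| grep -E "posi|wrist"
python3 -m handwheel '[[[0,0,0],[0,0,0],2.8],[[0,0,0],[0,0,0],3.2],[[0,0,0],[0,0,0],3.6],[[0,0,0],[0,0,0],4],[[0,0,0],[0,0,0],4],[[0,0,0],[0,0,0],4]]' 
python3 -c "
from h import *
s=tool()[2];print(s['wrist_torque'],s['wrist_force'])"
```

```text
position: [517.2, -184.6, 45.2]
wrist_force: [-5.1, -0.0, -5.5]
t: 17.45
position: [518.1, -184.6, 45.4]
tool_rot: [1.0, 0.025, 0.0, 0.0]
wrist_force: [-0.8, 0.2, 0.1]
width: 0.47
grip_force: 0.0
[-0.0208432  -0.04750875  0.02111614] [-0.75796478  0.19363309  0.0686248 ]
```

```bash
python3 -m handwheel '[[[0,0,-1],[0,0,0],4],[[0,0,-3],[0,0,0],4],[[0,0,-6],[0,0,0],4],[[-3,0,-10],[0,0,0],4],[[-7,0,-14],[0,0,0],4],[[-11,0,-16],[0,0,0],4],[[-13,0,-16],[0,0,0],4],[[-13,0,-16],[0,0,0],4]]'
python3 - <<'E'
from h import *
a=save('top','t7.png');b=save('scene','s7.png')
A=cv2.resize(a[190:300,365:440],(375,550),interpolation=cv2.INTER_CUBIC);B=cv2.resize(b[210:310,190:275],None,fx=5,fy=5.5,interpolation=cv2.INTER_CUBIC)
cv2.imwrite('pics/fin.png',np.hstack([A,B])[:,:,::-1])
E
```

```text
t: 18.25
position: [385.2, -191.7, 206.8]
tool_rot: [1.0, 0.024, -0.0, 0.001]
wrist_force: [-0.1, 1.1, 0.0]
width: 0.471
grip_force: 0.0
```

View pics/fin.png

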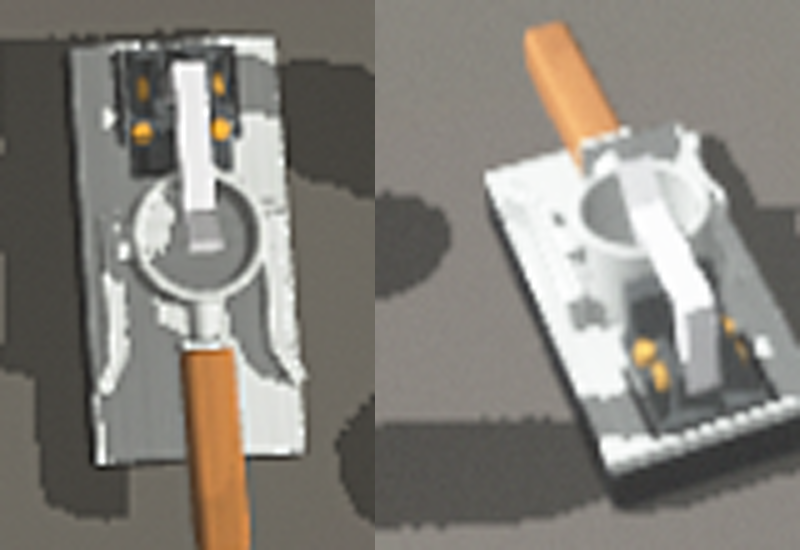

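The cup sits at the stop between the rails, with its rim at (198,235) in the left crop. The arm bears on the rim with its finger inside, the handle points straight out, and the robot is clear.

```bash
python3 -c "
from station import ticket
print(ticket.hand_in())"
```

```text
the job is handed in; nothing more can be done
None
```

The portafilter is in the tamping stand, against the felt stop, with the arm's finger inside the basket and the gripper let go; I handed it in at about 18 s of 64 s, and no verdict came back. I could not read the portafilter–stand contact force directly: at the heaviest push the wrist read about 13 N inward and 13 N vertically, so I eased off.

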